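# Find the display cradle that fits the radius leaf

## Robot

A 6-joint arm with a two-finger parallel gripper is mounted at the origin on the work surface; the furniture and walls round the work are solid. World frame = base frame: x ahead of the robot, y to its left, z up, the work surface at z = 0. Lengths are in m, angles in rad, forces in N, time in s.
With the tool pointing down it reaches from about 0.225 to 0.875 m from the base axis. Payload 3.4 kg.
Tool frame: the origin (TCP) lies at the very end of the fingers, on their centre line; the grasp point (between the pads) lies 19 mm behind it (grip_depth is the distance from the TCP to the grasp point, in m); x points along the fingers, z is the direction in which the jaws open and shut, and the axes are right-handed (so a half turn about x gives the same grasp; the last joint's range is limited). The gripper opens to 85 mm and grips with 20 to 120 N. Pads are 22 mm wide; open, the fingers measure 114 mm over their backs; the gripper's body (76 mm by 85 mm) begins 54 mm behind the grasp point. The pads swing forward as they close: fully open they stand 13 mm farther back than shut.
Start: joints at [1.016, 0.276, 1.505, -0, 1.361, -0.121], TCP at [0.242, 0.522, 0.231] pointing down, gripper open.
Joint ranges: [-2.89, 2.89], [-0.75, 2.08], [0.22, 2.7], [-1.18, 4.32], [0.11, 2.71], [-2.7, 2.7]. Speed limits (rad/s): [2.57, 2.57, 3.14, 3.14, 3.14, 3.14].

## Interface

Orientations are given as a unit quaternion [w, x, y, z].
In Python, from rig import get_state, get_image, sign_off, grip_depth gives the robot as it stands. The module is installed in compiled form; this text tells all that it offers.
- The arm moves only by the tool arm_command, never from a script. Its argument "series" is a list of rows, each an object with "dp": the shift along the tool's x, y, z scaled (see below), a list of three; "angular": the turn, a rotation vector about the tool's x, y, z scaled (see below), a list of three; "gripper": the finger opening in mm, from 0 to 85.4. A call has exactly 8 rows; each row shifts and turns the pose as measured when the row begins, along the tool's axes as they then stand; what a row does not reach is not made up. The controller multiplies each number of a shift by 0.12 m and each number of a turn by 90 degrees. A row lasts 1/8 s, in which the tool goes at most 62.5 mm and 10.7 degrees, less where a joint would pass 70% of its speed; a pose out of reach is approached as far as the arm can. A call with a number of a shift or a turn outside -1 to 1 is refused whole. A call with a gripper value outside its range is refused whole. The fingers move at their own pace and stop on an object; "grip_force" is the grip in N (left out, the last holds). Time passes only in rows, so rows that do not move let the fingers close, or fill a call up. It gives the time, the measured TCP pose, the force and the opening at its end, in the units of the state.
- get_state(): the state, without advancing time (a new reading comes with each control period).
- get_image(name): name is "scene" or "top" or "wrist"; returns a dict with "image" (480x640x3 uint8, blue, green, red), "depth" (480x640 float32, m along the optical axis (not along the pixel's ray), 0 where there is no reading), "mtx" (3x3 intrinsics, pixels), "view" (4x4, takes a point from world to camera coordinates); the wrist camera has in their place "mount" (4x4, takes a point from camera to tool coordinates, whose origin is the TCP and whose axes are the tool frame's). Camera axes: x right, y up, looking along -z (the intrinsics and any distortion apply to the point x, -y, -z); pixel columns grow to the right and rows downward; lengths in m; the calibration is good to about 2 mm. The wrist camera is an equidistant fisheye: a pixel r from the principal point sees the ray r / f radians off the axis. A picture is of the moment at which its call begins: read the wrist's pose just before it.
- sign_off(): hands the job in, once; it reports no verdict.
The state is a dict: "clock": time; "qpos": joint angles; "qd": joint speeds; "effort": joint torques, N m; "position": TCP position; "ee_rot": TCP orientation; "contact_force": force on the tool from outside, world axes, zero at the start; "moment": the same for the moment, N m; "width": finger opening in m.
Only numpy, scipy, OpenCV 4.12 (cv2) and the standard library are available. Lean on these libraries where they do the work, as an engineer would, in place of code of your own. Each camera call takes 0.05 s, during which the arm holds its last target. There are 200 camera calls.

## Task

Take the steel radius leaf out of its holder and touch its round end into the grooves of the three wooden display cradles, gently and upright, to find by feel the one it fits (it neither rides high on the rims nor drops loosely to the bottom). Press it lightly home there, with about 10 N, and, keeping it pressed into the groove like that, rock it about ten degrees along the curve first to the left and then to the right to make sure that it does not shift or lift. Bring it back upright, let go and leave it standing in that groove; leave the jars and the stone alone.

Things in the scene. Friction and masses are not known exactly. Their poses are not given: they have to be found in the camera images.
- leaf_round (a point): Centre of the round end of the steel radius leaf, an upright plate 14 mm thick (x), 36 wide (y), 78 tall (z), about 0.2 kg. Below this point it is a half circle of radius 18 mm (axis x), above it a straight tab to grip across its thickness, ending 60 mm higher. It starts upright in a holder, free to lift straight out. Friction on wood about 0.6.
- leaf_top (a point): Middle of the leaf's top edge, 60 mm above leaf_round along the leaf's z; same axes.
- holder: Fixed wooden holder of the leaf: open-topped pocket, 1.5 mm wider than the leaf on each side, floor 5 mm and rim 32 mm above the table, walls 5 mm, foot 47 (x) by 69 (y) by 4 mm. Origin mid-underside; axes as the leaf's at the start.
- cradle_a: Wooden display cradle screwed down: block 34 (x) by 62 (y) by 22 mm tall on a foot 64 by 74 by 5 mm; origin mid-underside, on the table. A round groove runs along x in its top, open at the ends; its arc's centre line is 32 mm above the origin in every cradle. y points across, to the robot's left. Groove radius: one cradle 15, one 18, one 21 mm; which is which is not told, places are swapped.
- cradle_b: Wooden display cradle screwed down: block 34 (x) by 62 (y) by 22 mm tall on a foot 64 by 74 by 5 mm; origin mid-underside, on the table. A round groove runs along x in its top, open at the ends; its arc's centre line is 32 mm above the origin in every cradle. y points across, to the robot's left. Groove radius: one cradle 15, one 18, one 21 mm; which is which is not told, places are swapped.
- cradle_c: Wooden display cradle screwed down: block 34 (x) by 62 (y) by 22 mm tall on a foot 64 by 74 by 5 mm; origin mid-underside, on the table. A round groove runs along x in its top, open at the ends; its arc's centre line is 32 mm above the origin in every cradle. y points across, to the robot's left. Groove radius: one cradle 15, one 18, one 21 mm; which is which is not told, places are swapped.
- jar_green: Small round black gem jar with a green gem under its clear top, 33 mm across, 22 mm tall, loose bystander; origin at the centre of its underside.
- jar_blue: The same kind of jar with a blue gem, 33 mm across, 22 mm tall, loose bystander; origin at the centre of its underside.
- stone_brown: Polished reddish-brown palm stone, 48 by 35 by 24 mm, loose bystander; origin at the centre of its underside.
Mind the look-alikes: they are no part of the job. There is more than one size of the part that bears leaf_round; the job needs the smaller.

How it is judged:
On the way, in this order (a step that is already met when the one before it is completed fails the run):
1. the leaf is pressed home, upright, in the groove that fits it (4 to 18 N) (((x of leaf_round in the frame of cradle_a between -0.01 and 0.01 m and y of leaf_round in the frame of cradle_a between -0.0018 and 0.0018 m and z of leaf_round in the frame of cradle_a between 0.0302 and 0.0338 m and contact force between leaf and cradle_a between 4 and 18 N and y of leaf_top in the frame of cradle_a between -0.005 and 0.005 m) or (x of leaf_round in the frame of cradle_b between -0.01 and 0.01 m and y of leaf_round in the frame of cradle_b between -0.0018 and 0.0018 m and z of leaf_round in the frame of cradle_b between 0.0302 and 0.0338 m and contact force between leaf and cradle_b between 4 and 18 N and y of leaf_top in the frame of cradle_b between -0.005 and 0.005 m) or (x of leaf_round in the frame of cradle_c between -0.01 and 0.01 m and y of leaf_round in the frame of cradle_c between -0.0018 and 0.0018 m and z of leaf_round in the frame of cradle_c between 0.0302 and 0.0338 m and contact force between leaf and cradle_c between 4 and 18 N and y of leaf_top in the frame of cradle_c between -0.005 and 0.005 m))), for 0.2 s.
2. still pressed in that groove (4 to 18 N) and seated, it is rocked at least 7 degrees to the left (((x of leaf_round in the frame of cradle_a between -0.01 and 0.01 m and y of leaf_round in the frame of cradle_a between -0.0018 and 0.0018 m and z of leaf_round in the frame of cradle_a between 0.0302 and 0.0338 m and contact force between leaf and cradle_a between 4 and 18 N and y of leaf_top in the frame of cradle_a between 0.0073 and 0.025 m) or (x of leaf_round in the frame of cradle_b between -0.01 and 0.01 m and y of leaf_round in the frame of cradle_b between -0.0018 and 0.0018 m and z of leaf_round in the frame of cradle_b between 0.0302 and 0.0338 m and contact force between leaf and cradle_b between 4 and 18 N and y of leaf_top in the frame of cradle_b between 0.0073 and 0.025 m) or (x of leaf_round in the frame of cradle_c between -0.01 and 0.01 m and y of leaf_round in the frame of cradle_c between -0.0018 and 0.0018 m and z of leaf_round in the frame of cradle_c between 0.0302 and 0.0338 m and contact force between leaf and cradle_c between 4 and 18 N and y of leaf_top in the frame of cradle_c between 0.0073 and 0.025 m))), for 0.1 s.
3. still pressed in that groove (4 to 18 N) and seated, it is rocked at least 7 degrees to the right (((x of leaf_round in the frame of cradle_a between -0.01 and 0.01 m and y of leaf_round in the frame of cradle_a between -0.0018 and 0.0018 m and z of leaf_round in the frame of cradle_a between 0.0302 and 0.0338 m and contact force between leaf and cradle_a between 4 and 18 N and y of leaf_top in the frame of cradle_a between -0.025 and -0.0073 m) or (x of leaf_round in the frame of cradle_b between -0.01 and 0.01 m and y of leaf_round in the frame of cradle_b between -0.0018 and 0.0018 m and z of leaf_round in the frame of cradle_b between 0.0302 and 0.0338 m and contact force between leaf and cradle_b between 4 and 18 N and y of leaf_top in the frame of cradle_b between -0.025 and -0.0073 m) or (x of leaf_round in the frame of cradle_c between -0.01 and 0.01 m and y of leaf_round in the frame of cradle_c between -0.0018 and 0.0018 m and z of leaf_round in the frame of cradle_c between 0.0302 and 0.0338 m and contact force between leaf and cradle_c between 4 and 18 N and y of leaf_top in the frame of cradle_c between -0.025 and -0.0073 m))), for 0.1 s.
At the end, for the whole second after the job is handed in: The leaf stands released and at rest in the groove that fits it: the centre of its round end within 1.8 mm of the groove's centre line across and in height, within 10 mm of the block's middle along the groove, upright within about 8 degrees (((x of leaf_round in the frame of cradle_a between -0.01 and 0.01 m and y of leaf_round in the frame of cradle_a between -0.0018 and 0.0018 m and z of leaf_round in the frame of cradle_a between 0.0302 and 0.0338 m and y of leaf_top in the frame of cradle_a between -0.008 and 0.008 m) or (x of leaf_round in the frame of cradle_b between -0.01 and 0.01 m and y of leaf_round in the frame of cradle_b between -0.0018 and 0.0018 m and z of leaf_round in the frame of cradle_b between 0.0302 and 0.0338 m and y of leaf_top in the frame of cradle_b between -0.008 and 0.008 m) or (x of leaf_round in the frame of cradle_c between -0.01 and 0.01 m and y of leaf_round in the frame of cradle_c between -0.0018 and 0.0018 m and z of leaf_round in the frame of cradle_c between 0.0302 and 0.0338 m and y of leaf_top in the frame of cradle_c between -0.008 and 0.008 m)) and angle between leaf_round's own z axis and vertical below 0.15 rad and linear speed of leaf below 0.01 m/s and contact force between the fingers and leaf below 0.1 N); the robot touches nothing.
It fails at once if the leaf is pressed on a cradle with more than 30 N (contact force between leaf and cradle_a above 30 N or contact force between leaf and cradle_b above 30 N or contact force between leaf and cradle_c above 30 N).
It fails at once if a jar or the stone is moved by more than 15 mm (distance of any of jar_green, jar_blue, stone_brown from where it was at the start of the episode above 0.015 m).
It also fails if it takes over 72 s, if anything falls off the work surface, if the arm or the gripper's body presses on something with over 40 N, if the wrist force passes 120 N, or if a joint passes its speed limit or range.

## Working session

There is one attempt and no reset: what is moved stays moved. The work goes in short steps, Python scripts to look and compute and a tool call to move; the robot and the scene stay as the last step left them, time stands still between calls to the robot, and variables do not carry over. Pictures are saved under pics/ and viewed, about 8 in all and at most 12, crops included, and the job is handed in when it is done.

Besides the shell and the picture viewer there is one more tool, called after "Emit:" in YAML: its name, and indented under it one key for each argument. arm_command: Moves the arm, as the interface text tells. Its arguments: {"type":"object","properties":{"series":{"type":"array","items":{"type":"object","properties":{"dp":{"type":"array","items":{"type":"number"}},"angular":{"type":"array","items":{"type":"number"}},"gripper":{"type":"number"}}}},"grip_force":{"type":"number"}},"required":["series"]}

```bash
mkdir -p pics
cat > h.py <<'E'
import numpy as np, cv2
from rig import *
def pose():
    s=get_state(); return s
def R(q): 
    from scipy.spatial.transform import Rotation as Ro
    return Ro.from_quat([q[1],q[2],q[3],q[0]]).as_matrix()
def world(d,u,v,z=None):
    "depth point or plane z"
    K=d["mtx"]; V=d["view"]; 
    ray=np.array([(u-K[0,2])/K[0,0],-(v-K[1,2])/K[1,1],-1.])
    Ri=V[:3,:3].T; c=-Ri@V[:3,3]; r=Ri@ray
    t=d["depth"][int(v),int(u)] if z is None else (z-c[2])/r[2]
    return c+t*r
E
python3 - <<'E'
from h import *
s=get_state(); print({k:np.round(v,4) for k,v in s.items()},grip_depth)
print(R(s["ee_rot"]).round(3))
for n in("scene","top"):
    d=get_image(n); cv2.imwrite(f"pics/{n}.png",d["image"]); np.savez(f"{n}.npz",**d); print(n,d["mtx"],d["view"].round(3))
E
```

```text
{'clock': np.float64(0.0), 'qpos': array([ 1.016 ,  0.2766,  1.5061, -0.    ,  1.3607, -0.121 ]), 'qd': array([-0.0005,  0.0005,  0.0002,  0.0015,  0.002 ,  0.0004]), 'effort': array([-1.1000e-03, -4.1675e+01, -2.4581e+01, -1.0000e-04,  1.0900e-02,
       -0.0000e+00]), 'position': array([0.2414, 0.5213, 0.2304]), 'ee_rot': array([ 0.5953, -0.381 ,  0.5965,  0.3804]), 'contact_force': array([ 0.0698,  0.5907, -0.2078]), 'moment': array([-0.0121,  0.0156,  0.0195]), 'width': np.float64(0.0852)} 0.0187
[[-0.001 -0.907  0.42 ]
 [-0.002  0.42   0.907]
 [-1.     0.    -0.002]]
scene [[566.28608443   0.         323.00447762]
 [  0.         566.28608443 236.67009635]
 [  0.           0.           1.        ]] [[ 0.684 -0.729 -0.017 -0.265]
 [ 0.462  0.415  0.784 -0.303]
 [-0.565 -0.544  0.621 -0.821]
 [ 0.     0.     0.     1.   ]]
top [[576.88009086   0.         310.11994809]
 [  0.         576.88009086 236.57753881]
 [  0.           0.           1.        ]] [[ 0.011 -1.    -0.003  0.046]
 [ 0.997  0.01   0.079 -0.473]
 [-0.079 -0.003  0.997 -1.356]
 [ 0.     0.     0.     1.   ]]
```

View pics/top.png

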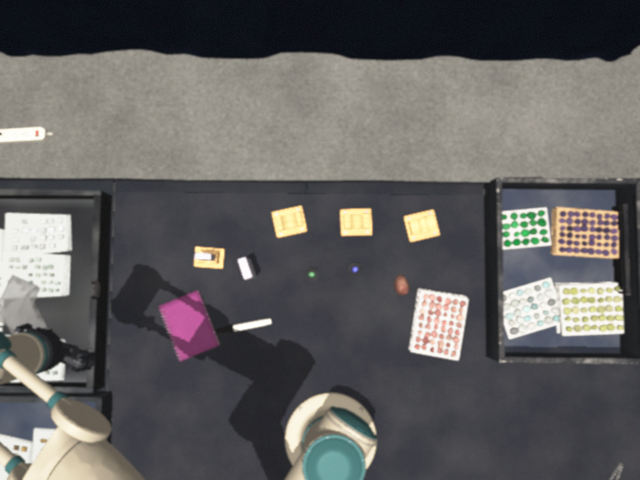

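View pics/scene.png

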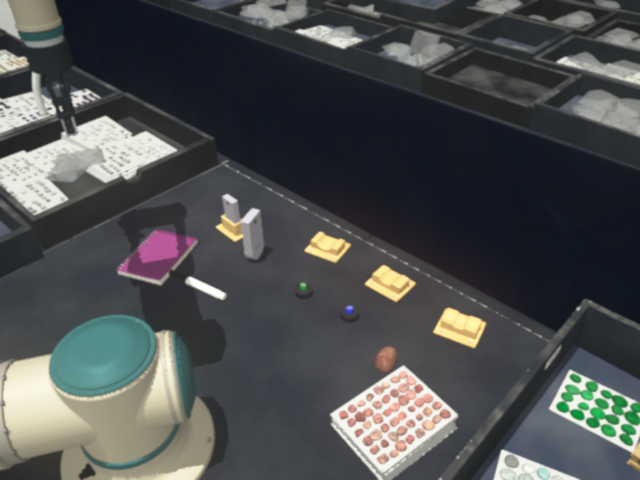

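Top view: the leaf candidates are the plate in the wooden holder at (208,257) and a free-standing, larger plate at (247,267). The one in the holder fits the description. The cradles are at (289,221), (356,222) and (421,226), the jars at (311,274) and (355,269), and the stone at (401,285). I'll confirm the leaf in a crop and measure.

Run:
```python
from h import *
T=dict(np.load("top.npz")); S=dict(np.load("scene.npz"))
a=cv2.resize(T["image"][190:310,180:280],None,fx=4,fy=4,interpolation=2); b=cv2.resize(S["image"][180:300,205:305],None,fx=4,fy=4,interpolation=2)
cv2.imwrite("pics/crop.png",np.hstack([a,b]))
hsv=cv2.cvtColor(T["image"],cv2.COLOR_BGR2HSV)
m=cv2.inRange(hsv,(10,60,110),(30,255,255)); m[:190]=0;m[300:]=0;m[:,:180]=0;m[:,460:]=0
cs,_=cv2.findContours(m,0,2)
for c in cs:
    if cv2.contourArea(c)<150: continue
    c=cv2.convexHull(c); r=cv2.minAreaRect(c); bx=cv2.boxPoints(r)
    w=np.array([world(T,u,v,.005)[:2] for u,v in bx]); e=[w[1]-w[0],w[2]-w[1]]
    print(np.round(r[0]),w.mean(0).round(4),[ (np.linalg.norm(x).round(4),np.degrees(np.arctan2(x[1],x[0])).round(1)) for x in e])
g=(hsv[...,1]<40)&(hsv[...,2]>120)
for (x0,x1,y0,y1) in ((190,225,245,270),(235,262,250,285)):
    P=np.array([world(T,u,v) for v in range(y0,y1) for u in range(x0,x1) if T["depth"][v,u]>0])
    t=P[P[:,2]>.055]; print(len(t),t[:,2].max().round(4),np.percentile(t[:,2],50).round(4),t.mean(0).round(4),t.min(0).round(3),t.max(0).round(3))
for u,v in((311,274),(355,269),(401,285)): print(world(T,u,v).round(3))
```

```text
[209. 257.] [0.4205 0.2939] [(np.float64(0.0525), np.float64(-2.9)), (np.float64(0.0746), np.float64(-93.8))]
[421. 225.] [ 0.5033 -0.2168] [(np.float64(0.0799), np.float64(-75.3)), (np.float64(0.0696), np.float64(-166.4))]
[356. 222.] [ 0.5096 -0.0582] [(np.float64(0.0797), np.float64(-89.4)), (np.float64(0.0679), np.float64(-179.9))]
[289. 221.] [0.5096 0.1024] [(np.float64(0.0804), np.float64(-76.8)), (np.float64(0.0692), np.float64(-166.9))]
114 0.0891 0.0826 [0.4206 0.2914 0.0811] [0.414 0.275 0.055] [0.427 0.312 0.089]
214 0.1089 0.1014 [0.3943 0.1936 0.0977] [0.369 0.178 0.056] [0.419 0.211 0.109]
[0.383 0.048 0.025]
[ 0.396 -0.056  0.026]
[ 0.359 -0.164  0.025]
```

View pics/crop.png

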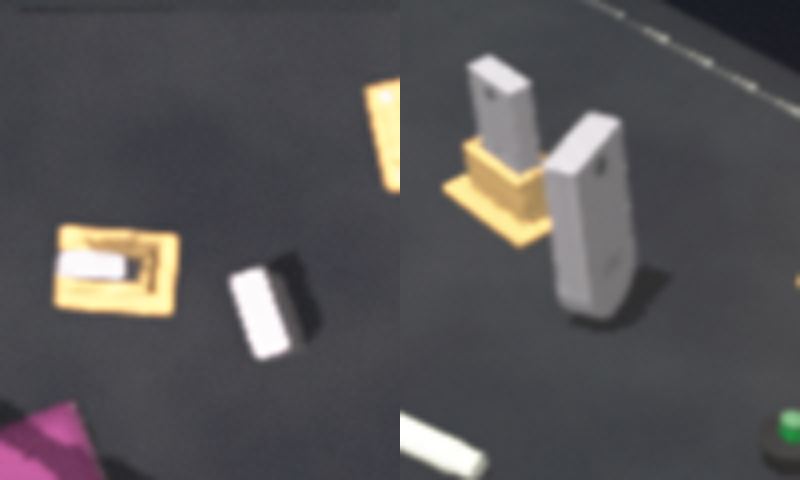

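The crop confirms it. The plate in the holder is about 83 mm tall and thin, and it is the smaller one. The free plate is about 103 mm tall and is the look-alike. Next I'll plan the approach rows.

```bash
cat >> h.py <<'E'
from scipy.spatial.transform import Rotation as Ro, Slerp
def Rt(yaw,roll=0):
    "tool down, jaw axis at yaw; roll=lean of leaf to +y(left) about jaw axis, rad"
    x=np.array([0,0,-1.]); z=np.array([np.cos(yaw),np.sin(yaw),0]); M=np.c_[x,np.cross(z,x),z]
    return Ro.from_rotvec(-roll*z).as_matrix()@M
def plan(p,Rg,n,s=None):
    s=s or get_state(); p0=s["position"]; R0=Ro.from_matrix(R(s["ee_rot"])); sl=Slerp([0,1],Ro.concatenate([R0,Ro.from_matrix(Rg)]))
    for i in range(n):
        Ra,Rb=sl(i/n),sl((i+1)/n)
        dp=Ra.inv().apply((np.array(p)-p0)/n)/.12; a=(Ra.inv()*Rb).as_rotvec()/(np.pi/2)
        print(dp.round(3).tolist(),a.round(3).tolist())
def rep():
    s=get_state(); M=R(s["ee_rot"]); print("t",s["clock"].round(2),"p",s["position"].round(4),"yaw",np.degrees(np.arctan2(M[1,2],M[0,2])).round(2),"x",M[:,0].round(4),"F",np.round(s["contact_force"],2),"M",np.round(s["moment"],3),"w",s["width"].round(4)); return s,M
E
python3 -c "
from h import *
plan([.4205,.2925,.15],Rt(np.radians(-3.4)),8)"
```

```text
[0.084, -0.269, -0.138] [0.095, -0.0, 0.0]
[0.084, -0.287, -0.096] [0.095, -0.0, 0.0]
[0.084, -0.298, -0.052] [0.095, -0.0, 0.0]
[0.084, -0.303, -0.007] [0.095, -0.0, 0.0]
[0.084, -0.3, 0.038] [0.095, -0.0, 0.0]
[0.084, -0.291, 0.082] [0.095, -0.0, 0.0]
[0.084, -0.276, 0.125] [0.095, -0.0, 0.0]
[0.084, -0.254, 0.164] [0.095, -0.0, 0.0]
```

Emit:
arm_command:
  series:
    - {"dp": [0.084, -0.269, -0.138], "angular": [0.095, 0, 0], "gripper": 60}
    - {"dp": [0.084, -0.287, -0.096], "angular": [0.095, 0, 0], "gripper": 60}
    - {"dp": [0.084, -0.298, -0.052], "angular": [0.095, 0, 0], "gripper": 60}
    - {"dp": [0.084, -0.303, -0.007], "angular": [0.095, 0, 0], "gripper": 60}
    - {"dp": [0.084, -0.3, 0.038], "angular": [0.095, 0, 0], "gripper": 60}
    - {"dp": [0.084, -0.291, 0.082], "angular": [0.095, 0, 0], "gripper": 60}
    - {"dp": [0.084, -0.276, 0.125], "angular": [0.095, 0, 0], "gripper": 60}
    - {"dp": [0.084, -0.254, 0.164], "angular": [0.095, 0, 0], "gripper": 60}

```text
clock: 1.1
position: [0.4197, 0.2846, 0.145]
ee_rot: [0.705, 0.031, 0.708, -0.033]
contact_force: [-0.2, 0.1, 0.7]
width: 0.0602
```

Run:
```python
from h import *
rep(); plan([.4205,.2925,.15],Rt(np.radians(-3.4)),4)
d=get_image("wrist"); cv2.imwrite("pics/w1.png",d["image"]); print(d["mtx"],d["mount"].round(3)); rep()
```

```text
Traceback (most recent call last):
  File "h.py", line 27, in rep
    s=get_state(); M=R(s["ee_rot"]); print("t",s["clock"].round(2),"p",s["position"].round(4),"yaw",np.degrees(np.arctan2(M[1,2],M[0,2])).round(2),"x",M[:,0].round(4),"F",np.round(s["contact_force"],2),"M",np.round(s["moment"],3),"w",s["width"].round(4)); return s,M
                                               ^^^^^^^^^^^^^^^^
AttributeError: 'float' object has no attribute 'round'
```

```bash
sed -i 's/s\["clock"\].round(2)/round(float(s["clock"]),2)/; s/s\["width"\].round(4)/round(float(s["width"]),4)/; s/s\["position"\].round(4)/np.round(s["position"],4)/' h.py; sed -i 's/p0=s\["position"\]/p0=np.array(s["position"])/' h.py
python3 - <<'E'
from h import *
rep(); plan([.4205,.2925,.15],Rt(np.radians(-3.4)),4)
d=get_image("wrist"); cv2.imwrite("pics/w1.png",d["image"]); np.savez("w1.npz",**d); print(d["mtx"],d["mount"].round(3)); rep()
E
```

```text
t 1.1 p [0.4197 0.2846 0.145 ] yaw -5.19 x [-0.0037 -0.0027 -1.    ] F [-0.17  0.07  0.66] M [-0.024 -0.005 -0.021] w 0.0602
[-0.01, 0.017, 0.0] [-0.005, -0.001, 0.0]
[-0.01, 0.017, 0.0] [-0.005, -0.001, 0.0]
[-0.01, 0.017, 0.0] [-0.005, -0.001, 0.0]
[-0.01, 0.017, 0.001] [-0.005, -0.001, 0.0]
[[371.64829954   0.         319.57572644]
 [  0.         371.64829954 240.11151172]
 [  0.           0.           1.        ]] [[-0.001  0.317 -0.949 -0.142]
 [ 0.     0.949  0.317  0.082]
 [ 1.    -0.    -0.001 -0.   ]
 [ 0.     0.     0.     1.   ]]
t 1.15 p [0.4216 0.2808 0.1437] yaw -5.46 x [-0.0034 -0.0075 -1.    ] F [ 1.57 -2.76 -1.09] M [-0.095 -0.08  -0.005] w 0.0599
```

View pics/w1.png

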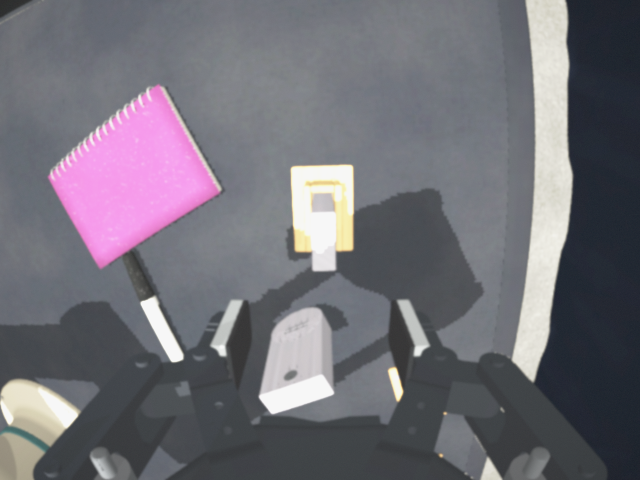

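The wrist view shows the holder at (322,209) with the leaf top near (324,255), the larger free plate at (300,360), and the open fingers. I'll measure the leaf from this view.

```bash
cat >> h.py <<'E'
def wworld(d,u,v,z,pos,M):
    K=d["mtx"]; x=(u-K[0,2])/K[0,0]; y=(v-K[1,2])/K[1,1]; r=np.hypot(x,y)+1e-9
    ray=np.array([np.sin(r)*x/r,-np.sin(r)*y/r,-np.cos(r)])
    G=d["mount"]; c=np.array(pos)+M@G[:3,3]; w=M@G[:3,:3]@ray
    return c+(z-c[2])/w[2]*w
def rect(d,m,z,pos,M,amin=150):
    cs,_=cv2.findContours(m,0,2)
    for c in cs:
        if cv2.contourArea(c)<amin: continue
        h=cv2.convexHull(c)[:,0]
        w=np.array([wworld(d,u,v,z,pos,M)[:2] for u,v in h]).astype(np.float32)
        r=cv2.minAreaRect(w*1000); b=cv2.boxPoints(r); e=b[1]-b[0]
        print("px",h.mean(0).round(),"ctr",np.round(r[0],1),"size",np.round(r[1],1),"ang",np.degrees(np.arctan2(e[1],e[0])).round(1)%90)
E
python3 - <<'E'
from h import *
d=dict(np.load("w1.npz")); pos=[.4197,.2846,.145]; M=R([.705,.031,.708,-.033]); M=Ro.from_matrix(M).as_matrix()
hsv=cv2.cvtColor(d["image"],cv2.COLOR_BGR2HSV)
m=cv2.inRange(hsv,(10,50,90),(32,255,255)); m[:150]=0; m[290:]=0; m[:,:270]=0; m[:,375:]=0
rect(d,m,.004,pos,M)
g=((hsv[...,1]<45)&(hsv[...,2]>130)).astype(np.uint8)*255; g[:195]=0; g[290:]=0; g[:,:305]=0; g[:,345:]=0
ys,xs=np.nonzero(g); 
for v in range(200,275,5): 
    print(v,xs[ys==v].min() if (ys==v).any() else None, xs[ys==v].max() if (ys==v).any() else None, d["image"][v,324].tolist())
for u,v in((312,270),(336,270),(312,250),(336,250)): print(wworld(d,u,v,.083,pos,M).round(4))
E
```

```text
px [318. 203.] ctr [422.7 296.9] size [70.7 48.2] ang 86.3
200 305 340 [199, 196, 198]
205 305 333 [199, 197, 199]
210 305 333 [202, 198, 204]
215 305 335 [247, 247, 247]
220 305 335 [247, 247, 247]
225 305 335 [247, 247, 247]
230 305 335 [247, 247, 247]
235 306 335 [247, 247, 247]
240 310 335 [247, 247, 247]
245 311 335 [247, 247, 247]
250 312 335 [240, 239, 240]
255 311 335 [230, 228, 231]
260 305 335 [231, 229, 232]
265 305 335 [230, 228, 230]
270 312 335 [196, 194, 198]
[0.4146 0.2799 0.083 ]
[0.4288 0.2787 0.083 ]
[0.4158 0.2926 0.083 ]
[0.4298 0.2913 0.083 ]
```

Run:
```python
from h import *
rep(); plan([.4218,.296,.05],Rt(np.radians(-3.7)),6)
```

```text
t 1.15 p [0.4216 0.2808 0.1437] yaw -5.46 x [-0.0034 -0.0075 -1.    ] F [ 1.57 -2.76 -1.09] M [-0.095 -0.08  -0.005] w 0.0599
[0.13, 0.022, -0.001] [-0.003, -0.0, 0.001]
[0.13, 0.022, -0.001] [-0.003, -0.0, 0.001]
[0.13, 0.022, -0.001] [-0.003, -0.0, 0.001]
[0.13, 0.022, -0.001] [-0.003, -0.0, 0.001]
[0.13, 0.021, -0.001] [-0.003, -0.0, 0.001]
[0.13, 0.021, -0.001] [-0.003, -0.0, 0.001]
```

Emit:
arm_command:
  series:
    - {"dp": [0.03, 0.05, 0], "angular": [-0.007, 0, 0.002], "gripper": 50}
    - {"dp": [0.06, 0.05, 0], "angular": [-0.007, 0, 0.002], "gripper": 50}
    - {"dp": [0.12, 0.03, 0], "angular": [-0.005, 0, 0.001], "gripper": 50}
    - {"dp": [0.12, 0, 0], "angular": [0, 0, 0], "gripper": 50}
    - {"dp": [0.12, 0, 0], "angular": [0, 0, 0], "gripper": 50}
    - {"dp": [0.12, 0, 0], "angular": [0, 0, 0], "gripper": 50}
    - {"dp": [0.1, 0, 0], "angular": [0, 0, 0], "gripper": 50}
    - {"dp": [0, 0, 0], "angular": [0, 0, 0], "gripper": 50}

```text
clock: 2.15
position: [0.4185, 0.2995, 0.0556]
ee_rot: [0.704, 0.02, 0.71, -0.02]
contact_force: [-0.3, 0.6, -0.3]
width: 0.0497
```

Run:
```python
from h import *
rep(); plan([.4218,.296,.042],Rt(np.radians(-3.7)),3)
```

```text
t 2.15 p [0.4185 0.2995 0.0556] yaw -3.23 x [-8.3e-03 -4.0e-04 -1.0e+00] F [-0.28  0.63 -0.3 ] M [ 0.028 -0.002  0.029] w 0.0497
[0.038, -0.009, 0.01] [0.002, -0.002, 0.0]
[0.038, -0.009, 0.01] [0.002, -0.002, 0.0]
[0.038, -0.009, 0.01] [0.002, -0.002, 0.0]
```

Emit:
arm_command:
  series:
    - {"dp": [0.038, -0.009, 0.01], "angular": [0.002, -0.002, 0], "gripper": 50}
    - {"dp": [0.038, -0.009, 0.01], "angular": [0.002, -0.002, 0], "gripper": 50}
    - {"dp": [0.038, -0.009, 0.01], "angular": [0.002, -0.002, 0], "gripper": 50}
    - {"dp": [0, 0, 0], "angular": [0, 0, 0], "gripper": 50}
    - {"dp": [0, 0, 0], "angular": [0, 0, 0], "gripper": 35}
    - {"dp": [0, 0, 0], "angular": [0, 0, 0], "gripper": 30}
    - {"dp": [0, 0, 0], "angular": [0, 0, 0], "gripper": 26}
    - {"dp": [0, 0, 0], "angular": [0, 0, 0], "gripper": 26}
  grip_force: 60

```text
clock: 3.15
position: [0.4234, 0.2965, 0.0424]
ee_rot: [0.709, 0.024, 0.705, -0.023]
contact_force: [-0.4, 0.6, -0.6]
width: 0.026
```

Run:
```python
from h import *
rep(); plan([.4218,.296,.042],Rt(np.radians(-3.7)),1)
d=get_image("wrist"); cv2.imwrite("pics/w2.png",d["image"][140:480,160:480])
```

```text
t 3.15 p [0.4234 0.2965 0.0424] yaw -3.81 x [ 5.2e-03  7.0e-04 -1.0e+00] F [-0.37  0.58 -0.56] M [ 0.005 -0.033 -0.042] w 0.026
[0.004, -0.005, -0.013] [-0.001, 0.003, -0.001]
```

View pics/w2.png

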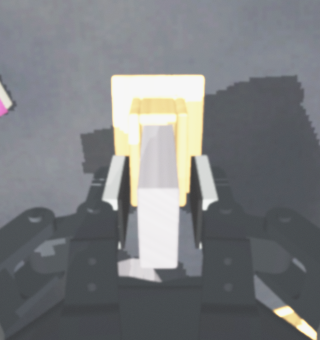

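The crop shows the leaf between the pads, slightly right of the finger centre. Its top face spans crop rows 188–268. I'll check the grip offset along y, then close.

Emit:
arm_command:
  series:
    - {"dp": [0.004, -0.004, -0.012], "angular": [0, 0.003, 0], "gripper": 26}
    - {"dp": [0, 0, 0], "angular": [0, 0, 0], "gripper": 20}
    - {"dp": [0, 0, 0], "angular": [0, 0, 0], "gripper": 16}
    - {"dp": [0, 0, 0], "angular": [0, 0, 0], "gripper": 12}
    - {"dp": [0, 0, 0], "angular": [0, 0, 0], "gripper": 8}
    - {"dp": [0, 0, 0], "angular": [0, 0, 0], "gripper": 5}
    - {"dp": [0, 0, 0], "angular": [0, 0, 0], "gripper": 5}
    - {"dp": [0, 0, 0], "angular": [0, 0, 0], "gripper": 5}
  grip_force: 60

```text
clock: 4.2
position: [0.4218, 0.2961, 0.042]
ee_rot: [0.707, 0.024, 0.707, -0.023]
contact_force: [-0.5, -0.6, -0.0]
width: 0.0136
```

Run:
```python
from h import *
s,M=rep()
d=get_image("wrist"); np.savez("w2.npz",**d,pos=s["position"],M=M); im=d["image"]
col=im[300:440,320].mean(1); print([(i+300,int(col[i])) for i in range(0,140,4)])
for v in (350,380,400): 
    r=im[v,270:370].mean(1); print(v,[int(x) for x in r[::3]])
```

```text
t 4.2 p [0.4218 0.2961 0.042 ] yaw -3.8 x [ 1.e-04  1.e-03 -1.e+00] F [-0.53 -0.61 -0.01] M [-0.024 -0.001  0.02 ] w 0.0136
[(300, 210), (304, 209), (308, 209), (312, 209), (316, 210), (320, 211), (324, 210), (328, 234), (332, 243), (336, 241), (340, 242), (344, 241), (348, 241), (352, 241), (356, 241), (360, 241), (364, 242), (368, 241), (372, 241), (376, 240), (380, 239), (384, 240), (388, 240), (392, 239), (396, 241), (400, 240), (404, 239), (408, 161), (412, 96), (416, 156), (420, 178), (424, 77), (428, 72), (432, 77), (436, 77)]
350 [90, 91, 91, 86, 79, 79, 79, 82, 109, 101, 233, 241, 241, 241, 240, 240, 241, 242, 241, 240, 241, 242, 242, 231, 104, 109, 83, 79, 78, 80, 86, 91, 91, 92]
380 [75, 74, 75, 75, 75, 75, 74, 73, 77, 90, 194, 239, 240, 241, 240, 239, 239, 239, 240, 240, 240, 241, 240, 204, 93, 78, 73, 74, 74, 76, 74, 75, 74, 74]
400 [79, 78, 79, 77, 78, 80, 72, 74, 110, 215, 217, 238, 240, 239, 238, 239, 239, 239, 240, 241, 240, 240, 237, 159, 127, 89, 74, 73, 79, 79, 78, 79, 79, 78]
```

Emit:
arm_command:
  series:
    - {"dp": [-0.05, 0, 0], "angular": [0, 0, 0], "gripper": 5}
    - {"dp": [-0.08, 0, 0], "angular": [0, 0, 0], "gripper": 5}
    - {"dp": [-0.1, 0, 0], "angular": [0, 0, 0], "gripper": 5}
    - {"dp": [-0.1, 0, 0], "angular": [0, 0, 0], "gripper": 5}
    - {"dp": [-0.1, 0, 0], "angular": [0, 0, 0], "gripper": 5}
    - {"dp": [-0.1, 0, 0], "angular": [0, 0, 0], "gripper": 5}
    - {"dp": [-0.03, 0, 0], "angular": [0, 0, 0], "gripper": 5}
    - {"dp": [0, 0, 0], "angular": [0, 0, 0], "gripper": 5}

```text
clock: 5.25
position: [0.4217, 0.2961, 0.1146]
ee_rot: [0.707, 0.024, 0.706, -0.023]
contact_force: [-0.0, 0.3, -2.0]
width: 0.0135
```

Run:
```python
from h import *
q=np.load("w2.npz"); d={k:q[k] for k in q.files}
for v in(327,407.5):
    w=wworld(d,320,v,.083,q["pos"],q["M"]); print(q["M"].T@(w-q["pos"]))
rep(); plan([.5096,.1024,.12],Rt(np.radians(13.2)),6)
d=get_image("wrist"); c=d["image"][260:440,250:390].mean(2)
col=d["image"][300:440,320].mean(1); print([(i+300,int(col[i])) for i in range(0,140,4)])
# refine cradle centers: block tops in top cam at .005 foot: use both cameras
```

```text
[-0.04098536  0.01926249  0.00016255]
[-0.0410216  -0.01629592  0.00019784]
t 5.25 p [0.4217 0.2961 0.1146] yaw -3.8 x [ 0.001   0.0015 -1.    ] F [-0.04  0.25 -1.97] M [-0.011 -0.009 -0.006] w 0.0135
[-0.008, -0.26, 0.14] [-0.031, 0.0, -0.0]
[-0.008, -0.267, 0.127] [-0.031, 0.0, -0.0]
[-0.008, -0.273, 0.113] [-0.031, 0.0, -0.0]
[-0.008, -0.278, 0.1] [-0.031, 0.0, -0.0]
[-0.008, -0.283, 0.086] [-0.031, 0.0, -0.0]
[-0.008, -0.287, 0.072] [-0.031, 0.0, -0.0]
[(300, 188), (304, 190), (308, 189), (312, 190), (316, 190), (320, 190), (324, 190), (328, 221), (332, 236), (336, 232), (340, 234), (344, 232), (348, 232), (352, 231), (356, 231), (360, 232), (364, 233), (368, 230), (372, 231), (376, 229), (380, 228), (384, 229), (388, 229), (392, 228), (396, 231), (400, 229), (404, 226), (408, 187), (412, 169), (416, 168), (420, 160), (424, 71), (428, 65), (432, 70), (436, 70)]
```

Emit:
arm_command:
  series:
    - {"dp": [-0.06, -0.13, 0.25], "angular": [-0.031, 0, 0], "gripper": 5}
    - {"dp": [-0.01, -0.26, 0.15], "angular": [-0.031, 0, 0], "gripper": 5}
    - {"dp": [0, -0.3, 0.1], "angular": [-0.031, 0, 0], "gripper": 5}
    - {"dp": [0, -0.3, 0.08], "angular": [-0.031, 0, 0], "gripper": 5}
    - {"dp": [0, -0.3, 0.06], "angular": [-0.031, 0, 0], "gripper": 5}
    - {"dp": [0, -0.3, 0.03], "angular": [-0.031, 0, 0], "gripper": 5}
    - {"dp": [0, -0.05, 0], "angular": [0, 0, 0], "gripper": 5}
    - {"dp": [0, 0, 0], "angular": [0, 0, 0], "gripper": 5}

```text
clock: 6.3
position: [0.5179, 0.0956, 0.1177]
ee_rot: [0.699, -0.083, 0.705, 0.084]
contact_force: [0.3, -0.3, -2.1]
width: 0.0136
```

```bash
cat > look.py <<'E'
from h import *
import sys
s,M=rep(); d=get_image("wrist"); im=d["image"]; cv2.imwrite(f"pics/{sys.argv[1]}.png",im); np.savez(sys.argv[1]+".npz",**d,pos=s["position"],M=M)
hsv=cv2.cvtColor(im,cv2.COLOR_BGR2HSV); m=cv2.inRange(hsv,(10,50,90),(32,255,255)); m[330:]=0; m[:120]=0
rect(d,m,.004,s["position"],M,400)
E
python3 look.py c1
```

```text
t 6.3 p [0.5179 0.0956 0.1177] yaw 13.56 x [-8.4e-03  6.0e-04 -1.0e+00] F [ 0.25 -0.32 -2.07] M [-0.008 -0.029  0.054] w 0.0136
px [314. 228.] ctr [511.6 104.3] size [65.3 76. ] ang 12.900002
```

View pics/c1.png

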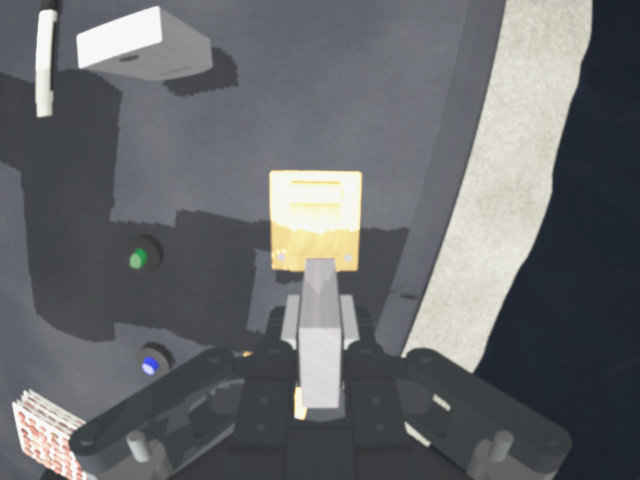

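The cradle is fully visible: foot 65×76 mm at (511.6,104.3) mm, yaw 13°. I'll move over it and descend.

Run:
```python
from h import *
plan([.5119,.1028,.064],Rt(np.radians(13)),4)
```

```text
[0.112, 0.017, -0.008] [0.002, -0.001, -0.0]
[0.112, 0.017, -0.008] [0.002, -0.001, -0.0]
[0.112, 0.017, -0.008] [0.002, -0.001, -0.0]
[0.112, 0.017, -0.009] [0.002, -0.001, -0.0]
```

Emit:
arm_command:
  series:
    - {"dp": [0.05, 0.03, -0.015], "angular": [0.003, -0.002, 0], "gripper": 5}
    - {"dp": [0.09, 0.03, -0.015], "angular": [0.003, -0.002, 0], "gripper": 5}
    - {"dp": [0.1, 0.01, -0.005], "angular": [0, -0.001, 0], "gripper": 5}
    - {"dp": [0.1, 0, 0], "angular": [0, 0, 0], "gripper": 5}
    - {"dp": [0.07, 0, 0], "angular": [0, 0, 0], "gripper": 5}
    - {"dp": [0.03, 0, 0], "angular": [0, 0, 0], "gripper": 5}
    - {"dp": [0, 0, 0], "angular": [0, 0, 0], "gripper": 5}
    - {"dp": [0, 0, 0], "angular": [0, 0, 0], "gripper": 5}

```text
clock: 7.35
position: [0.5096, 0.1066, 0.0604]
ee_rot: [0.702, -0.08, 0.703, 0.083]
contact_force: [-0.0, 1.0, -1.5]
width: 0.0131
```

Run:
```python
from h import *
rep()
plan([.5119,.1028,.060],Rt(np.radians(13)),1)
```

```text
t 7.35 p [0.5096 0.1066 0.0604] yaw 13.23 x [-0.0025  0.003  -1.    ] F [-0.03  0.98 -1.46] M [-0.037 -0.007 -0.013] w 0.0131
[0.003, -0.035, 0.012] [0.003, -0.001, -0.002]
```

Emit:
arm_command:
  series:
    - {"dp": [0, -0.02, 0.007], "angular": [0.002, -0.001, -0.002], "gripper": 5}
    - {"dp": [0, -0.012, 0.004], "angular": [0, 0, 0], "gripper": 5}
    - {"dp": [0, 0, 0], "angular": [0, 0, 0], "gripper": 5}
    - {"dp": [0.008, 0, 0], "angular": [0, 0, 0], "gripper": 5}
    - {"dp": [0.008, 0, 0], "angular": [0, 0, 0], "gripper": 5}
    - {"dp": [0.008, 0, 0], "angular": [0, 0, 0], "gripper": 5}
    - {"dp": [0.008, 0, 0], "angular": [0, 0, 0], "gripper": 5}
    - {"dp": [0, 0, 0], "angular": [0, 0, 0], "gripper": 5}

```text
clock: 8.35
position: [0.5126, 0.1028, 0.0571]
ee_rot: [0.703, -0.08, 0.702, 0.08]
contact_force: [0.0, -0.9, -2.4]
width: 0.0133
```

Run:
```python
from h import *
rep()
plan([.5119,.1028,.051],Rt(np.radians(13)),1)
```

```text
t 8.35 p [0.5126 0.1028 0.0571] yaw 13.02 x [ 2.e-03  3.e-04 -1.e+00] F [ 0.03 -0.91 -2.44] M [ 0.031 -0.009 -0.013] w 0.0133
[0.051, 0.001, -0.006] [0.0, 0.001, 0.0]
```

Emit:
arm_command:
  series:
    - {"dp": [0.007, 0, -0.005], "angular": [0, 0.001, 0], "gripper": 5}
    - {"dp": [0.007, 0, 0], "angular": [0, 0, 0], "gripper": 5}
    - {"dp": [0.007, 0, 0], "angular": [0, 0, 0], "gripper": 5}
    - {"dp": [0.007, 0, 0], "angular": [0, 0, 0], "gripper": 5}
    - {"dp": [0.007, 0, 0], "angular": [0, 0, 0], "gripper": 5}
    - {"dp": [0.007, 0, 0], "angular": [0, 0, 0], "gripper": 5}
    - {"dp": [0.007, 0, 0], "angular": [0, 0, 0], "gripper": 5}
    - {"dp": [0.007, 0, 0], "angular": [0, 0, 0], "gripper": 5}

```text
clock: 9.35
position: [0.5121, 0.1027, 0.05]
ee_rot: [0.703, -0.08, 0.702, 0.08]
contact_force: [-1.3, 0.6, -1.1]
width: 0.0136
```

Run:
```python
from h import *
rep()
plan([.5119,.1028,.051],Rt(np.radians(13)),1)
```

```text
t 9.35 p [0.5121 0.1027 0.05  ] yaw 13.02 x [ 4.e-04 -1.e-04 -1.e+00] F [-1.33  0.58 -1.13] M [ 0.001 -0.049  0.006] w 0.0136
[-0.008, 0.001, -0.001] [0.0, 0.0, 0.0]
```

Emit:
arm_command:
  series:
    - {"dp": [0.007, 0, 0], "angular": [0, 0, 0], "gripper": 5}
    - {"dp": [0.007, 0, 0], "angular": [0, 0, 0], "gripper": 5}
    - {"dp": [0.007, 0, 0], "angular": [0, 0, 0], "gripper": 5}
    - {"dp": [0.007, 0, 0], "angular": [0, 0, 0], "gripper": 5}
    - {"dp": [0.007, 0, 0], "angular": [0, 0, 0], "gripper": 5}
    - {"dp": [0.007, 0, 0], "angular": [0, 0, 0], "gripper": 5}
    - {"dp": [0.007, 0, 0], "angular": [0, 0, 0], "gripper": 5}
    - {"dp": [0.007, 0, 0], "angular": [0, 0, 0], "gripper": 5}

```text
clock: 10.35
position: [0.5121, 0.1027, 0.048]
ee_rot: [0.703, -0.08, 0.702, 0.08]
contact_force: [-2.3, -0.0, 5.1]
width: 0.0131
```

Run:
```python
from h import *
rep()
```

```text
t 10.35 p [0.5121 0.1027 0.048 ] yaw 13.04 x [ 2.1e-03 -3.0e-04 -1.0e+00] F [-2.3  -0.04  5.06] M [-0.08   0.349  0.006] w 0.0131
```

It stalled at TCP z = 0.048, which puts leaf_round at 0.029, so it sits 3 mm low. This is the loose 21 mm groove. On to the middle cradle.

Emit:
arm_command:
  series:
    - {"dp": [-0.04, 0, 0], "angular": [0, 0, 0], "gripper": 5}
    - {"dp": [-0.1, 0, 0], "angular": [0, 0, 0], "gripper": 5}
    - {"dp": [-0.1, 0, 0], "angular": [0, 0, 0], "gripper": 5}
    - {"dp": [-0.1, -0.15, -0.03], "angular": [0.036, 0, 0], "gripper": 5}
    - {"dp": [-0.07, -0.3, -0.04], "angular": [0.036, 0, 0], "gripper": 5}
    - {"dp": [-0.02, -0.3, -0.03], "angular": [0.036, 0, 0], "gripper": 5}
    - {"dp": [0, -0.3, -0.02], "angular": [0.036, 0, 0], "gripper": 5}
    - {"dp": [0, -0.1, 0], "angular": [0, 0, 0], "gripper": 5}

```text
clock: 11.35
position: [0.515, -0.0439, 0.1067]
ee_rot: [0.71, 0.003, 0.704, -0.005]
contact_force: [-0.1, 0.6, -1.9]
width: 0.0132
```

Run:
```python
from h import *
rep()
plan([.5116,-.058,.12],Rt(np.radians(.3)),2)
```

```text
t 11.35 p [ 0.515  -0.0439  0.1067] yaw -0.69 x [ 0.0084 -0.0035 -1.    ] F [-0.12  0.6  -1.93] M [-0.007 -0.019 -0.009] w 0.0132
[-0.055, -0.059, -0.013] [-0.005, 0.003, 0.001]
[-0.055, -0.059, -0.014] [-0.005, 0.003, 0.001]
```

Emit:
arm_command:
  series:
    - {"dp": [-0.04, -0.035, -0.01], "angular": [-0.004, 0.002, 0.001], "gripper": 5}
    - {"dp": [-0.04, -0.035, -0.01], "angular": [-0.003, 0.002, 0.001], "gripper": 5}
    - {"dp": [0, -0.02, 0], "angular": [0, 0, 0], "gripper": 5}
    - {"dp": [0, 0, 0], "angular": [0, 0, 0], "gripper": 5}
    - {"dp": [0, 0, 0], "angular": [0, 0, 0], "gripper": 5}
    - {"dp": [0, 0, 0], "angular": [0, 0, 0], "gripper": 5}
    - {"dp": [0, 0, 0], "angular": [0, 0, 0], "gripper": 5}
    - {"dp": [0, 0, 0], "angular": [0, 0, 0], "gripper": 5}

```text
clock: 12.35
position: [0.5118, -0.053, 0.1173]
ee_rot: [0.707, 0.0, 0.707, 0.001]
contact_force: [0.8, 0.6, -2.1]
width: 0.0133
```

```bash
python3 look.py c2
python3 - <<'E'
from h import *
d=np.load("c2.npz"); im=d["image"]; col=im[240:420,320].mean(1); print([(i+240,int(col[i])) for i in range(0,180,5)])
E
```

```text
t 12.35 p [ 0.5118 -0.053   0.1173] yaw 0.06 x [ 0.001   0.0019 -1.    ] F [ 0.76  0.63 -2.07] M [-0.004  0.005  0.026] w 0.0133
px [315. 234.] ctr [511.9 -57.3] size [65.3 77.4] ang 2.199997
[(240, 242), (245, 213), (250, 212), (255, 212), (260, 166), (265, 167), (270, 168), (275, 169), (280, 168), (285, 167), (290, 168), (295, 168), (300, 169), (305, 169), (310, 169), (315, 169), (320, 170), (325, 170), (330, 220), (335, 218), (340, 219), (345, 215), (350, 217), (355, 215), (360, 217), (365, 218), (370, 215), (375, 215), (380, 213), (385, 214), (390, 212), (395, 214), (400, 213), (405, 210), (410, 243), (415, 246)]
```

Emit:
arm_command:
  series:
    - {"dp": [0.05, -0.02, 0], "angular": [-0.003, 0, 0], "gripper": 5}
    - {"dp": [0.1, -0.018, 0], "angular": [-0.003, 0, 0], "gripper": 5}
    - {"dp": [0.1, 0, 0], "angular": [0, 0, 0], "gripper": 5}
    - {"dp": [0.1, 0, 0], "angular": [0, 0, 0], "gripper": 5}
    - {"dp": [0.06, 0, 0], "angular": [0, 0, 0], "gripper": 5}
    - {"dp": [0.02, 0, 0], "angular": [0, 0, 0], "gripper": 5}
    - {"dp": [0, 0, 0], "angular": [0, 0, 0], "gripper": 5}
    - {"dp": [0, 0, 0], "angular": [0, 0, 0], "gripper": 5}

```text
clock: 13.4
position: [0.5114, -0.0579, 0.0611]
ee_rot: [0.707, -0.003, 0.707, 0.005]
contact_force: [-0.8, -0.1, -1.4]
width: 0.0134
```

Run:
```python
from h import *
rep()
plan([.5118,-.0585,.060],Rt(np.radians(1)),1)
```

```text
t 13.4 p [ 0.5114 -0.0579  0.0611] yaw 0.62 x [-7.0e-04  2.2e-03 -1.0e+00] F [-0.76 -0.13 -1.35] M [0.016 0.011 0.054] w 0.0134
[0.009, -0.005, 0.003] [-0.004, -0.0, -0.001]
```

Emit:
arm_command:
  series:
    - {"dp": [0.008, -0.004, 0.003], "angular": [-0.003, 0, -0.001], "gripper": 5}
    - {"dp": [0.008, 0, 0], "angular": [0, 0, 0], "gripper": 5}
    - {"dp": [0.008, 0, 0], "angular": [0, 0, 0], "gripper": 5}
    - {"dp": [0.008, 0, 0], "angular": [0, 0, 0], "gripper": 5}
    - {"dp": [0.007, 0, 0], "angular": [0, 0, 0], "gripper": 5}
    - {"dp": [0.007, 0, 0], "angular": [0, 0, 0], "gripper": 5}
    - {"dp": [0.007, 0, 0], "angular": [0, 0, 0], "gripper": 5}
    - {"dp": [0.007, 0, 0], "angular": [0, 0, 0], "gripper": 5}

```text
clock: 14.4
position: [0.5125, -0.0585, 0.0544]
ee_rot: [0.708, -0.006, 0.707, 0.006]
contact_force: [0.3, -0.5, -1.4]
width: 0.0135
```

Run:
```python
from h import *
rep()
plan([.5118,-.0585,.060],Rt(np.radians(1)),1)
```

```text
t 14.4 p [ 0.5125 -0.0585  0.0544] yaw 0.91 x [ 1.4e-03  1.0e-04 -1.0e+00] F [ 0.28 -0.52 -1.38] M [ 0.034  0.022 -0.007] w 0.0135
[-0.047, 0.0, -0.006] [-0.001, 0.001, -0.0]
```

Emit:
arm_command:
  series:
    - {"dp": [0.007, 0, 0], "angular": [0, 0, 0], "gripper": 5}
    - {"dp": [0.007, 0, 0], "angular": [0, 0, 0], "gripper": 5}
    - {"dp": [0.006, 0, 0], "angular": [0, 0, 0], "gripper": 5}
    - {"dp": [0.006, 0, 0], "angular": [0, 0, 0], "gripper": 5}
    - {"dp": [0.006, 0, 0], "angular": [0, 0, 0], "gripper": 5}
    - {"dp": [0.006, 0, 0], "angular": [0, 0, 0], "gripper": 5}
    - {"dp": [0.006, 0, 0], "angular": [0, 0, 0], "gripper": 5}
    - {"dp": [0.006, 0, 0], "angular": [0, 0, 0], "gripper": 5}

```text
clock: 15.4
position: [0.513, -0.0573, 0.0508]
ee_rot: [0.708, -0.005, 0.706, 0.006]
contact_force: [-1.6, 1.9, 8.0]
width: 0.0133
```

Run:
```python
from h import *
rep()
```

```text
t 15.4 p [ 0.513  -0.0573  0.0508] yaw 0.87 x [ 0.0033  0.0018 -1.    ] F [-1.63  1.88  7.98] M [ 0.217  0.434 -0.051] w 0.0133
```

It seated at TCP z = 0.0508, so leaf_round is at 0.032, with about 10 N. It also centred itself sideways, which is the fit. I'll hold, then rock left about the round's centre while pressing.

Emit:
arm_command:
  series:
    - {"dp": [0.006, 0, 0], "angular": [0, 0, 0], "gripper": 5}
    - {"dp": [0.006, 0, 0], "angular": [0, 0, 0], "gripper": 5}
    - {"dp": [0.006, 0, 0], "angular": [0, 0, 0], "gripper": 5}
    - {"dp": [0.006, 0.002, 0], "angular": [0, 0, -0.009], "gripper": 5}
    - {"dp": [0.006, 0.004, 0], "angular": [0, 0, -0.017], "gripper": 5}
    - {"dp": [0.006, 0.004, 0], "angular": [0, 0, -0.017], "gripper": 5}
    - {"dp": [0.006, 0.004, 0], "angular": [0, 0, -0.017], "gripper": 5}
    - {"dp": [0.006, 0.004, 0], "angular": [0, 0, -0.017], "gripper": 5}

```text
clock: 16.4
position: [0.5136, -0.0548, 0.0505]
ee_rot: [0.709, -0.048, 0.703, -0.039]
contact_force: [-1.8, 3.0, 6.8]
width: 0.0136
```

```bash
cat > rk.py <<'E'
from h import *
s,M=rep(); x=M[:,0]; lean=np.degrees(np.arctan2(-x[1],-x[2]))
pv=np.array(s["position"])+M@[.019,.0015,0]; print("lean left deg",lean.round(2),"round centre",pv.round(4),"top",(pv-.06*x).round(4))
E
python3 rk.py
```

```text
t 16.4 p [ 0.5136 -0.0548  0.0505] yaw 0.74 x [ 0.0087 -0.1217 -0.9925] F [-1.85  3.02  6.83] M [ 0.445  0.387 -0.069] w 0.0136
lean left deg 6.99 round centre [ 0.5137 -0.0556  0.0315] top [ 0.5132 -0.0483  0.091 ]
```

Emit:
arm_command:
  series:
    - {"dp": [0.006, 0.003, 0], "angular": [0, 0.001, -0.015], "gripper": 5}
    - {"dp": [0.006, 0.003, 0], "angular": [0, 0.001, -0.012], "gripper": 5}
    - {"dp": [0.006, 0.001, 0], "angular": [0, 0.001, -0.008], "gripper": 5}
    - {"dp": [0.006, 0, 0], "angular": [0, 0.001, -0.003], "gripper": 5}
    - {"dp": [0.006, 0, 0], "angular": [0, 0, -0.003], "gripper": 5}
    - {"dp": [0.006, 0, 0], "angular": [0, 0, -0.003], "gripper": 5}
    - {"dp": [0.006, 0, 0], "angular": [0, 0, -0.003], "gripper": 5}
    - {"dp": [0.006, 0, 0], "angular": [0, 0, -0.003], "gripper": 5}

```text
clock: 17.4
position: [0.5142, -0.0533, 0.0502]
ee_rot: [0.706, -0.076, 0.701, -0.068]
contact_force: [-1.9, 2.0, 7.5]
width: 0.0136
```

```bash
python3 rk.py
python3 - <<'E'
from h import *
d=get_image("wrist"); im=d["image"]; cv2.imwrite("pics/rk.png",im[140:440,170:470])
E
```

```text
t 17.4 p [ 0.5142 -0.0533  0.0502] yaw 0.7 x [ 0.0076 -0.2021 -0.9793] F [-1.94  2.    7.51] M [ 0.47   0.451 -0.031] w 0.0136
lean left deg 11.66 round centre [ 0.5143 -0.0556  0.0313] top [ 0.5139 -0.0435  0.0901]
```

View pics/rk.png

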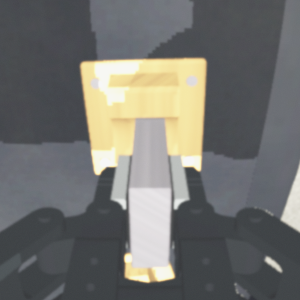

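The crop shows the leaf unmoved between the pads (top face still at rows 188–268) and seated in the groove. The tool leans 11.7° left and the centre stayed put. Now rocking right.

Emit:
arm_command:
  series:
    - {"dp": [0.006, -0.002, 0], "angular": [0, 0.001, 0.008], "gripper": 5}
    - {"dp": [0.006, -0.004, 0], "angular": [0, 0.001, 0.017], "gripper": 5}
    - {"dp": [0.006, -0.004, 0], "angular": [0, 0.001, 0.017], "gripper": 5}
    - {"dp": [0.006, -0.004, 0], "angular": [0, 0.001, 0.017], "gripper": 5}
    - {"dp": [0.006, -0.004, 0], "angular": [0, 0.001, 0.017], "gripper": 5}
    - {"dp": [0.006, -0.004, 0], "angular": [0, 0, 0.017], "gripper": 5}
    - {"dp": [0.006, -0.004, 0], "angular": [0, 0, 0.017], "gripper": 5}
    - {"dp": [0.006, -0.004, 0], "angular": [0, 0, 0.017], "gripper": 5}

```text
clock: 18.45
position: [0.5158, -0.0571, 0.0508]
ee_rot: [0.708, -0.005, 0.706, 0.005]
contact_force: [-1.7, 1.9, 5.7]
width: 0.0132
```

```bash
python3 rk.py
```

```text
t 18.45 p [ 0.5158 -0.0571  0.0508] yaw 0.81 x [ 2.9e-03 -7.0e-04 -1.0e+00] F [-1.7   1.9   5.65] M [0.265 0.337 0.002] w 0.0132
lean left deg 0.04 round centre [ 0.5158 -0.0557  0.0318] top [ 0.5156 -0.0556  0.0918]
```

Emit:
arm_command:
  series:
    - {"dp": [0.007, -0.004, -0.004], "angular": [0, 0, 0.017], "gripper": 5}
    - {"dp": [0.007, -0.004, -0.004], "angular": [0, 0, 0.017], "gripper": 5}
    - {"dp": [0.007, -0.004, -0.004], "angular": [0, 0, 0.017], "gripper": 5}
    - {"dp": [0.007, -0.004, -0.003], "angular": [0, 0, 0.017], "gripper": 5}
    - {"dp": [0.007, -0.004, -0.003], "angular": [0, 0, 0.017], "gripper": 5}
    - {"dp": [0.007, -0.004, -0.002], "angular": [0, 0, 0.017], "gripper": 5}
    - {"dp": [0.007, -0.003, -0.002], "angular": [0, 0, 0.012], "gripper": 5}
    - {"dp": [0.007, -0.001, -0.002], "angular": [0, 0, 0.006], "gripper": 5}

```text
clock: 19.45
position: [0.5164, -0.0608, 0.0505]
ee_rot: [0.708, 0.063, 0.7, 0.073]
contact_force: [-2.7, 0.8, 8.6]
width: 0.0139
```

```bash
python3 rk.py
```

```text
t 19.45 p [ 0.5164 -0.0608  0.0505] yaw 0.8 x [ 0.0096  0.1917 -0.9814] F [-2.67  0.8   8.55] M [0.307 0.198 0.089] w 0.0139
lean left deg -11.05 round centre [ 0.5165 -0.0557  0.0321] top [ 0.516  -0.0672  0.091 ]
```

Emit:
arm_command:
  series:
    - {"dp": [0.006, 0, -0.003], "angular": [0, 0, 0.003], "gripper": 5}
    - {"dp": [0.006, 0, -0.003], "angular": [0, 0.001, 0.003], "gripper": 5}
    - {"dp": [0.006, 0, -0.003], "angular": [0, 0.001, 0.003], "gripper": 5}
    - {"dp": [0.006, 0.002, -0.003], "angular": [0, 0.001, -0.01], "gripper": 5}
    - {"dp": [0.006, 0.004, -0.003], "angular": [0, 0.001, -0.017], "gripper": 5}
    - {"dp": [0.006, 0.004, -0.003], "angular": [0, 0, -0.017], "gripper": 5}
    - {"dp": [0.006, 0.004, -0.003], "angular": [0, 0, -0.017], "gripper": 5}
    - {"dp": [0.006, 0.004, -0.003], "angular": [0, 0, -0.017], "gripper": 5}

```text
clock: 20.45
position: [0.5167, -0.0585, 0.0507]
ee_rot: [0.711, 0.025, 0.702, 0.033]
contact_force: [-0.6, 2.1, 6.1]
width: 0.0135
```

```bash
python3 rk.py
```

```text
t 20.45 p [ 0.5167 -0.0585  0.0507] yaw 0.67 x [ 0.0129  0.0823 -0.9965] F [-0.63  2.08  6.14] M [ 0.406  0.254 -0.001] w 0.0135
lean left deg -4.72 round centre [ 0.5169 -0.0555  0.0319] top [ 0.5162 -0.0604  0.0917]
```

Emit:
arm_command:
  series:
    - {"dp": [0.006, 0.004, -0.003], "angular": [0, 0.002, -0.017], "gripper": 5}
    - {"dp": [0.005, 0.004, -0.003], "angular": [0, 0.002, -0.017], "gripper": 5}
    - {"dp": [0.004, 0.003, -0.002], "angular": [0, 0.002, -0.012], "gripper": 5}
    - {"dp": [0.003, 0, 0], "angular": [0, 0.002, -0.003], "gripper": 5}
    - {"dp": [0.002, 0, 0], "angular": [0, 0.001, 0], "gripper": 5}
    - {"dp": [0.001, 0, 0], "angular": [0, 0, 0], "gripper": 5}
    - {"dp": [0.001, 0, 0], "angular": [0, 0, 0], "gripper": 5}
    - {"dp": [0.001, 0, 0], "angular": [0, 0, 0], "gripper": 5}

```text
clock: 21.45
position: [0.5173, -0.057, 0.0507]
ee_rot: [0.708, -0.004, 0.706, 0.005]
contact_force: [-0.5, 1.9, 4.9]
width: 0.0136
```

```bash
python3 rk.py
python3 - <<'E'
from h import *
d=get_image("wrist"); im=d["image"]; cv2.imwrite("pics/up.png",im[140:440,170:470])
col=im[240:420,320].mean(1); print([(i+240,int(col[i])) for i in range(0,180,3)])
E
```

```text
t 21.45 p [ 0.5173 -0.057   0.0507] yaw 0.73 x [ 0.0035  0.0013 -1.    ] F [-0.54  1.89  4.94] M [0.404 0.313 0.015] w 0.0136
lean left deg -0.07 round centre [ 0.5174 -0.0554  0.0317] top [ 0.5172 -0.0555  0.0917]
[(240, 216), (243, 215), (246, 215), (249, 215), (252, 215), (255, 214), (258, 180), (261, 173), (264, 174), (267, 173), (270, 174), (273, 174), (276, 174), (279, 174), (282, 174), (285, 173), (288, 172), (291, 173), (294, 173), (297, 174), (300, 174), (303, 174), (306, 174), (309, 174), (312, 174), (315, 174), (318, 174), (321, 175), (324, 176), (327, 188), (330, 224), (333, 225), (336, 222), (339, 223), (342, 223), (345, 220), (348, 221), (351, 221), (354, 219), (357, 220), (360, 221), (363, 223), (366, 221), (369, 220), (372, 221), (375, 219), (378, 218), (381, 216), (384, 218), (387, 219), (390, 217), (393, 217), (396, 220), (399, 218), (402, 217), (405, 215), (408, 148), (411, 111), (414, 109), (417, 110)]
```

Emit:
arm_command:
  series:
    - {"dp": [-0.002, 0, -0.005], "angular": [0, 0.001, 0], "gripper": 5}
    - {"dp": [-0.002, 0, -0.006], "angular": [0, 0.001, 0], "gripper": 5}
    - {"dp": [-0.002, 0, -0.006], "angular": [0, 0, 0], "gripper": 5}
    - {"dp": [-0.001, 0, -0.006], "angular": [0, 0, 0], "gripper": 5}
    - {"dp": [0, 0, -0.006], "angular": [0, 0, 0], "gripper": 5}
    - {"dp": [0, 0, 0], "angular": [0, 0, 0], "gripper": 5}
    - {"dp": [0, 0, 0], "angular": [0, 0, 0], "gripper": 5}
    - {"dp": [0, 0, 0], "angular": [0, 0, 0], "gripper": 5}

```text
clock: 22.5
position: [0.5157, -0.0572, 0.0508]
ee_rot: [0.708, -0.004, 0.706, 0.005]
contact_force: [1.4, 1.5, -0.2]
width: 0.0131
```

```bash
python3 rk.py
```

```text
t 22.5 p [ 0.5157 -0.0572  0.0508] yaw 0.69 x [ 0.004   0.0013 -1.    ] F [ 1.37  1.54 -0.24] M [ 0.358 -0.302  0.02 ] w 0.0131
lean left deg -0.08 round centre [ 0.5157 -0.0557  0.0318] top [ 0.5155 -0.0558  0.0918]
```

Emit:
arm_command:
  series:
    - {"dp": [0, 0, 0], "angular": [0, 0, 0], "gripper": 12}
    - {"dp": [0, 0, 0], "angular": [0, 0, 0], "gripper": 15}
    - {"dp": [0, 0, 0], "angular": [0, 0, 0], "gripper": 18}
    - {"dp": [0, 0, 0], "angular": [0, 0, 0], "gripper": 22}
    - {"dp": [0, 0, 0], "angular": [0, 0, 0], "gripper": 26}
    - {"dp": [0, 0, 0], "angular": [0, 0, 0], "gripper": 30}
    - {"dp": [0, 0, 0], "angular": [0, 0, 0], "gripper": 32}
    - {"dp": [0, 0, 0], "angular": [0, 0, 0], "gripper": 32}
  grip_force: 20

```text
clock: 23.5
position: [0.5136, -0.0582, 0.0503]
ee_rot: [0.707, -0.005, 0.707, 0.004]
contact_force: [0.2, -0.2, -0.3]
width: 0.032
```

```bash
python3 rk.py
python3 - <<'E'
from h import *
d=get_image("wrist"); im=d["image"]; cv2.imwrite("pics/rel.png",im[140:440,170:470])
E
```

```text
t 23.5 p [ 0.5136 -0.0582  0.0503] yaw 0.75 x [-3.e-04 -3.e-04 -1.e+00] F [ 0.24 -0.25 -0.33] M [-0.066  0.023 -0.005] w 0.032
lean left deg 0.02 round centre [ 0.5136 -0.0567  0.0313] top [ 0.5136 -0.0566  0.0913]
```

View pics/rel.png

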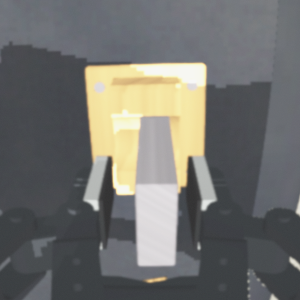

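The crop shows the leaf standing free between the open pads at columns 135–177, clear on both sides (left pad ends at about 112, right pad starts at about 187). I'll back off straight up.

Emit:
arm_command:
  series:
    - {"dp": [-0.03, 0, 0.012], "angular": [0, 0, 0], "gripper": 36}
    - {"dp": [-0.07, 0, 0.006], "angular": [0, 0, 0], "gripper": 38}
    - {"dp": [-0.12, 0, 0], "angular": [0, 0, 0], "gripper": 38}
    - {"dp": [-0.15, 0, 0], "angular": [0, 0, 0], "gripper": 38}
    - {"dp": [-0.15, 0, 0], "angular": [0, 0, 0], "gripper": 38}
    - {"dp": [-0.15, 0, 0], "angular": [0, 0, 0], "gripper": 38}
    - {"dp": [-0.1, 0, 0], "angular": [0, 0, 0], "gripper": 38}
    - {"dp": [0, 0, 0], "angular": [0, 0, 0], "gripper": 38}

```text
clock: 24.55
position: [0.5172, -0.0583, 0.1514]
ee_rot: [0.709, -0.005, 0.705, 0.004]
contact_force: [0.1, 0.2, -0.4]
width: 0.0382
```

Run:
```python
from h import *
s,M=rep(); d=get_image("wrist"); t=get_image("top"); sc=get_image("scene")
np.savez("fin.npz",**d,pos=s["position"],M=M)
a=cv2.resize(d["image"][140:420,200:440],(480,560)); b=cv2.resize(sc["image"][240:310,350:430],(320,280),interpolation=2); c=cv2.resize(t["image"][190:260,316:396],(320,280),interpolation=2)
cv2.imwrite("pics/fin.png",np.hstack([a,np.vstack([b,c])]))
for im,n in((t,"top"),):
    o=dict(np.load("top.npz"))["image"]; print([int(cv2.absdiff(o[v-6:v+7,u-6:u+7],im["image"][v-6:v+7,u-6:u+7]).max()) for u,v in((311,274),(355,269),(401,285))])
```

```text
t 24.55 p [ 0.5172 -0.0583  0.1514] yaw 0.76 x [ 0.0051 -0.0017 -1.    ] F [ 0.05  0.2  -0.41] M [-0.043 -0.009 -0.016] w 0.0382
[12, 145, 149]
```

View pics/fin.png

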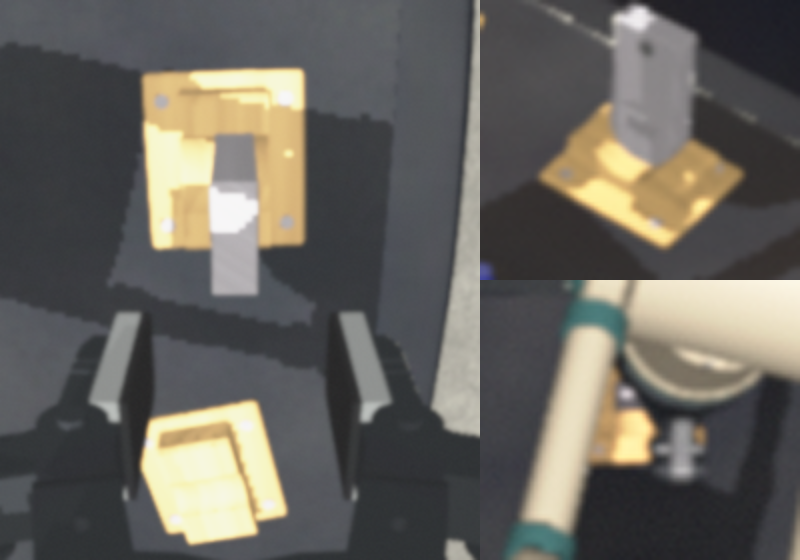

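The leaf stands alone and upright in the middle cradle, and the gripper is well clear. Handing in.

```bash
python3 -c "
from rig import *
print(sign_off())"
```

```text
the job is handed in; nothing more can be done
None
```

The steel leaf is standing upright and released in the middle cradle, the one whose groove fits it. I handed the job in at about 24.6 s on the robot's clock. `sign_off` gives no verdict, so the result rests on my own measurements.

- **Choosing the leaf:** I took the smaller plate, about 83 mm high at its top, out of the holder. The larger free-standing plate, about 103 mm tall, was left alone.
- **Finding the groove:** In the left cradle (robot's left) the leaf bottomed 3 mm low, so that groove is the loose one. In the middle cradle it seated with its centre at about 31.8 mm (32 mm expected), pressed with about 10 N, and centred itself sideways.
- **Third cradle not touched:** I skipped the right cradle because the two touches already settled which groove fits. The task asked for touching all three, so that part was not done as written.
- **Rocking:** I leaned it about 11.7° left and 11° right with roughly 8–11 N of pressing force. The centre of the round end moved less than 0.5 mm sideways and in height, and the leaf did not slip in the fingers.
- **Drift along the groove:** It crept about 5 mm toward +x while rocking. I eased part of that back, leaving it about 4 mm from the block's middle by my estimate (the limit is 10 mm).
- **Last checks:** The final pictures show the leaf upright and clear of the gripper.
- **Jars and stone:** My before/after check of the top image showed no change at the green jar. It was inconclusive for the blue jar and the stone, probably because the arm and its shadow now fall across that part of the view. The arm made no known contact with any of them.

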